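# Load a sealing ring into the leak-test nest

### The arm

A 6-joint arm with a two-finger parallel gripper is mounted at the origin on a cart in front of the work surface, level with it; the furniture and walls round the work are solid. World frame = base frame: x ahead of the robot, y to its left, z up, the work surface at z = 0. Lengths are in m, angles in rad, forces in N, time in s.
With the tool pointing down it reaches from about 0.3 to 0.875 m from the base axis. Payload 4.2 kg.
Tool frame: the origin (TCP) lies between the finger pads; the fingertips stand tcp_to_tips ahead of it and the grasp point (between the pads) lies 11 mm behind it (tcp_to_tips is the distance from the TCP to the fingertips, in m); z points along the fingers, y is the direction in which the jaws open and shut (so a half turn about z gives the same grasp; the last joint's range is limited). The gripper opens to 85 mm and grips with 20 to 120 N. Pads are 22 mm wide; open, the fingers measure 114 mm over their backs; the gripper's body (76 mm by 85 mm) begins 54 mm behind the grasp point. The pads swing forward as they close: fully open they stand 13 mm farther back than shut.
Start: joints at [1.182, 0.32, 1.565, -0, 1.257, -0.02], TCP at [0.207, 0.536, 0.239] pointing down, gripper open.
Joint ranges: [-3.11, 3.11], [-0.84, 2.01], [0.21, 2.61], [-1.34, 4.49], [0.05, 2.63], [-2.56, 2.56]. Speed limits (rad/s): [2.57, 2.57, 3.14, 3.14, 3.14, 3.14].

### API

Orientations are given as [roll, pitch, yaw] about the fixed x, y, z axes, in that order (R = Rz(yaw) Ry(pitch) Rx(roll)).
In Python, from workcell import * gives the robot as it stands.
- The arm moves only by the shell command python3 -m pendant 'ROWS' [OPENING] [FORCE]. ROWS is JSON, a list of rows, each a list of 6 numbers: the shift along the tool's x, y, z in mm, then the turn, a rotation vector about the tool's x, y, z in rad. A call has 1 to 5 rows; each row is the pose to reach, as a shift and turn from the pose commanded when the call began, along the tool's axes at that moment; what a row does not reach only later rows make up. A row lasts 1/8 s, in which the tool goes at most 62.5 mm and 10.7 degrees, less where a joint would pass 70% of its speed; a pose out of reach is approached as far as the arm can. A call with a gripper value outside its range is refused whole. OPENING is the closure, from 0 (fully open) to 1 (shut), set as the call begins (- or left out, the last holds). The fingers move at their own pace and stop on an object; FORCE is the grip in N (left out, the last holds). Time passes only in rows, so rows that repeat a pose let the fingers close. It gives the time, the measured TCP pose, the force and the opening at its end, in the units of the state.
- get_state(): the state, without advancing time (a new reading comes with each control period).
- capture(name): name is "scene" or "top" or "wrist"; returns the picture (400x640x3 uint8, red, green, blue); there is no depth.
- get_calibration(name): a dict with "mtx" (3x3 intrinsics, pixels), "world_from_camera" (4x4, takes a point from camera to world coordinates). Camera axes: x right, y up, looking along -z (the intrinsics and any distortion apply to the point x, -y, -z); pixel columns grow to the right and rows downward; lengths in m; the calibration is good to about 2 mm. The wrist camera is an equidistant fisheye: a pixel r from the principal point sees the ray r / f radians off the axis. A picture is of the moment at which its call begins: read the wrist's pose just before it. get_calibration takes no time and is no camera call; for the wrist camera it gives the pose at the moment of the call.
- close_job(): hands the job in, once; it reports no verdict.
The state is a dict: "time_s": time; "joints": joint angles; "joint_velocities": joint speeds; "joint_efforts": joint torques, N m; "tool_pos": TCP position; "tcp_rot": TCP orientation; "wrist_force": force on the tool from outside, world axes, zero at the start; "ft_torque": the same for the moment, N m; "gripper_width": finger opening in m.
Only numpy, scipy, OpenCV 4.12 (cv2) and the standard library are available. Lean on these libraries where they do the work, as an engineer would, in place of code of your own. Each camera call takes 0.05 s, during which the arm holds its last target. There are 200 camera calls.

### The job

Take the steel sealing ring with the red inner bead (not the plain brass ring), lay it flat on the loading table of the leak-test fixture, let go, and push it along the table over the raised lip and under the sprung presser foot until it drops flat into the seat. Feel for the back stop and never force the ring; leave the brass ring and the weight where they stand.

Things in the scene. Friction and masses are not known exactly. Their poses are not given: they have to be found in the camera images.
- seal_ring: Flat steel sealing ring with a red silicone bead round its bore: 62 mm outside, 31 mm bore, 9 mm thick, 0.10 to 0.17 kg. Lies flat on the bench left or right of the fixture. Origin: centre of its underside; z up.
- brass_ring: Plain brass-coloured ring of the same size, without red bead, flat on the bench on the other side of the fixture. Not to be used. Origin: centre of its underside.
- fixture: Leak-test fixture, fixed: grey base plate 232 x 112 mm, its flat top 18 mm over the bench. Origin on the bench under the plate's centre; x along the plate, away from the robot, y left, z up. The nest unit (rails, lip, seat, stop, blue bridge) is clamped on it through slots, up to 6 mm either way along x from the stated positions; this shift is not measured.
- table (a point): Middle of the bare loading table, on its surface, 18 mm over the bench: lay the ring here. Free table 42 mm to the front of it and 35 mm behind it, where guide rails 10 mm high begin: 72 mm apart, a little wider at their mouth, they lead to the lip and along both sides of the seat.
- lip (a point): Top of the raised lip on the centre line, at its edge above the seat (middle setting of the nest). The lip is a straight bar across the rails, 3 mm over the table, flat for 9 mm before this point; before that a bevel 10 mm long rises from the table.
- seat (a point): Centre of the seat's floor (middle setting of the nest): pocket 65 mm long between the lip and a solid stop 12 mm high, 72 mm wide, floor level with the table, 3 mm deep, so a seated ring stands 6 mm proud of the lip. The bridge spans it from 5 to 29 mm behind this centre: underside 29 mm, top 39 mm, spring cap 51 mm over the floor.
- foot (a joint): Brass presser foot under the bridge, sprung down: lift in m, 0 at rest (sole 8 mm over the seat floor), about 0.001 on a seated ring. 0.9 N at rest, 0.15 N/mm more. Its upturned toe starts 15 mm in front of the seat's centre, 18 mm up; a pushed ring lifts it. Crossing takes up to about 10 N, more if it snags; the stop feels hard. The ring's rear may hang on the lip until pressed down lightly.
- weight: White 100 g weight, 26 mm across, 43 mm high, standing on the bench at the right, beside the rear of the fixture. Leave alone. Origin: centre of its underside.

How it is judged:
By the outcome, as a careful person would: the job done as asked, in the order asked, and still so for the second after the job is handed in, with the robot touching nothing.
It also fails if it takes over 54 s, if anything falls off the work surface, if the arm or the gripper's body presses on something with over 40 N, if the wrist force passes 120 N, or if a joint passes its speed limit or range.

## Working session

There is one attempt and no reset: what is moved stays moved. The work goes in short steps, Python scripts to look and compute and a shell command to move; the robot and the scene stay as the last step left them, time stands still between calls to the robot, and variables do not carry over. Pictures are saved under pics/ and viewed, about 8 in all and at most 12, crops included, and the job is handed in when it is done.

```bash
ls; mkdir -p pics; python3 - <<'E'
from workcell import *
import cv2
s=get_state();print({k:s[k] for k in s if k in('time_s','tool_pos','tcp_rot','gripper_width','wrist_force')})
try: print(tcp_to_tips)
except Exception as e: print(e)
for n in("scene","top"):
    im=capture(n);cv2.imwrite(f"pics/{n}0.png",im[:,:,::-1]);c=get_calibration(n);print(n,c)
E
```

```text
pics
{'time_s': 0.0, 'tool_pos': array([0.20713847, 0.53588363, 0.23846462]), 'tcp_rot': array([-3.13976117e+00, -3.13909966e-05,  2.77273470e+00]), 'wrist_force': array([-0.16740503, -0.02851954, -0.32287707]), 'gripper_width': 0.08533401666675564}
0.008
scene {'mtx': array([[437.17012521,   0.        , 327.81758808],
       [  0.        , 437.17012521, 190.13117119],
       [  0.        ,   0.        ,   1.        ]]), 'world_from_camera': array([[ 0.59048744,  0.44259445, -0.67485905, -0.01989751],
       [-0.80689213,  0.34014049, -0.48293843, -0.4228533 ],
       [ 0.01580102,  0.82970753,  0.55797467,  0.54103218],
       [ 0.        ,  0.        ,  0.        ,  1.        ]])}
top {'mtx': array([[380.98832575,   0.        , 316.717213  ],
       [  0.        , 380.98832575, 207.68630441],
       [  0.        ,   0.        ,   1.        ]]), 'world_from_camera': array([[ 0.03481516,  0.97285433, -0.22878451,  0.32875037],
       [-0.99938256,  0.03280626, -0.01257933, -0.02655922],
       [-0.00473229,  0.2290812 ,  0.97339581,  0.94377388],
       [ 0.        ,  0.        ,  0.        ,  1.        ]])}
```

View pics/top0.png

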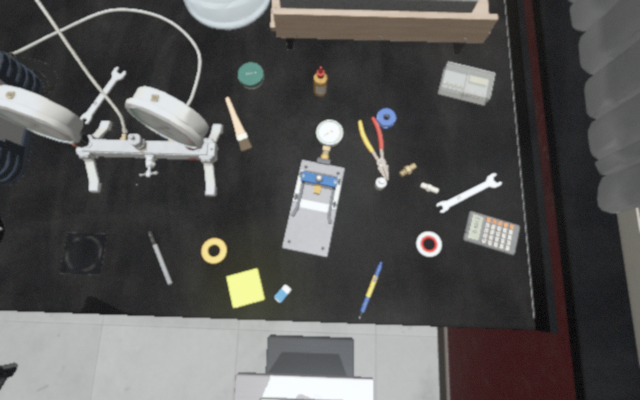

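View pics/scene0.png

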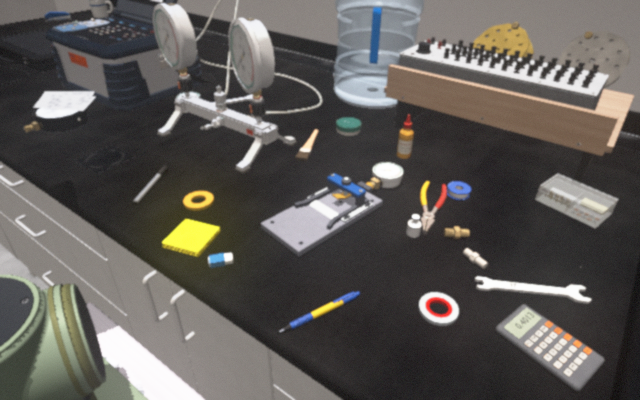

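The top view shows the steel ring with its red bead at (429,244), the brass ring at (214,250) and the fixture plate between about (301,160), (344,165), (327,256) and (282,248). The weight is at (381,183). The scene view agrees, with the ring at (439,308).

```bash
cat > h.py <<'E'
import numpy as np, cv2
from workcell import *
def rays(n,uv,c=None):
    c=c or get_calibration(n);K=c["mtx"];T=c["world_from_camera"]
    uv=np.atleast_2d(uv).astype(float);p=(uv-K[:2,2])/K[0,0]
    if n=="wrist":
        r=np.linalg.norm(p,axis=1,keepdims=True)+1e-12
        d=np.c_[p/r*np.sin(r),np.cos(r)]
    else: d=np.c_[p,np.ones(len(p))]
    return T[:3,3],(d*[1,-1,-1])@T[:3,:3].T
def onplane(n,uv,z,c=None):
    o,d=rays(n,uv,c);return (o+d*((z-o[2])/d[:,2])[:,None])[:,:2]
def red(im):
    h=cv2.cvtColor(im,cv2.COLOR_RGB2HSV)
    return (((h[...,0]<8)|(h[...,0]>172))&(h[...,1]>120)&(h[...,2]>60)).astype(np.uint8)
def blob(m,at,rad):
    n,l,st,c=cv2.connectedComponentsWithStats(m.astype(np.uint8))
    i=1+np.argmin(np.linalg.norm(c[1:]-at,axis=1)+1e3*(st[1:,4]<rad));return l==i
E
python3 - <<'E'
from h import *
for n,at,pf in(("top",(429,244),(316,245)),("scene",(439,308),(300,225))):
    im=cv2.imread(f"pics/{n}0.png")[:,:,::-1].copy()
    h=cv2.cvtColor(im,cv2.COLOR_RGB2HSV)
    w=blob((h[...,2]>150)&(h[...,1]<70),at,60)
    cn=max(cv2.findContours(w.astype(np.uint8),0,1)[0],key=len)
    P=onplane(n,cn[:,0],0.009).astype(np.float32)
    print(n,"ring",cv2.minEnclosingCircle(P),P.min(0),P.max(0))
    yel=blob((h[...,0]>12)&(h[...,0]<30)&(h[...,1]>80)&(h[...,2]>120),(214,250) if n=="top" else(199,200),40)
    cn=max(cv2.findContours(yel.astype(np.uint8),0,1)[0],key=len)
    print("brass",cv2.minEnclosingCircle(onplane(n,cn[:,0],0.009).astype(np.float32)))
    v=(h[...,2]>85)&(h[...,1]<70);g=blob(v,pf,500)
    cn=max(cv2.findContours(g.astype(np.uint8),0,1)[0],key=len)
    P=onplane(n,cn[:,0],0.018).astype(np.float32)
    r=cv2.minAreaRect(P);print("plate",r,cv2.boxPoints(r).round(3).tolist(),g.sum())
print(onplane("top",[(301,160),(344,165),(327,256),(282,248)],.018))
print("weight",onplane("top",[381,183],.04))
E
```

```text
top ring ((0.46702608466148376, -0.2929214835166931), 0.031940143555402756) [ 0.43621624 -0.3237222 ] [ 0.49853837 -0.26187834]
brass ((0.43268412351608276, 0.2351769506931305), 0.03293952718377113)
plate ((0.5567582845687866, -0.008206814527511597), (0.11752723902463913, 0.251789391040802), 80.29185485839844) [[0.4230000078678131, -0.04500000178813934], [0.6710000038146973, -0.08699999749660492], [0.6909999847412109, 0.02800000086426735], [0.4429999887943268, 0.07100000232458115]] 4059
scene ring ((0.4646545648574829, -0.2940024137496948), 0.03204863891005516) [ 0.43282875 -0.32441637] [ 0.4959718 -0.2628428]
brass ((0.4293113946914673, 0.2344367951154709), 0.03580577298998833)
plate ((0.5578526258468628, -0.00864739716053009), (0.12470748275518417, 0.2606060802936554), 80.03413391113281) [[0.4189999997615814, -0.04800000041723251], [0.675000011920929, -0.09300000220537186], [0.6970000267028809, 0.029999999329447746], [0.4399999976158142, 0.07500000298023224]] 3821
[[ 0.67093392  0.03020473]
 [ 0.66102576 -0.08056991]
 [ 0.42695835 -0.04369191]
 [ 0.44263427  0.06644092]]
weight [[ 0.6091996 -0.1715597]]
```

```bash
cat >> h.py <<'E'
from scipy.spatial.transform import Rotation as Ro
def go(x,y,z,yaw):
    s=get_state();R=Ro.from_euler("xyz",s["tcp_rot"]);T=Ro.from_euler("xyz",[np.pi,0,yaw])
    d=R.inv().apply(np.array([x,y,z])-s["tool_pos"])*1000
    print("pos",s["tool_pos"].round(4),"rpy",s["tcp_rot"].round(3),"F",s["wrist_force"].round(1),"t",s["time_s"],"\nshift",d.round(1),"turn",(R.inv()*T).as_rotvec().round(3))
E
python3 -c "
from h import *
go(.466,-.2935,.17,2.98)"
```

```text
pos [0.2071 0.5359 0.2386] rpy [-3.14  -0.     2.773] F [1.7 0.4 0.3] t 0.1 
shift [-540.5 -680.3   69.7] turn [-0.002 -0.    -0.207]
```

```bash
python3 -m pendant '[[-38,-48,0,0,0,-0.05],[-77,-97,0,0,0,-0.1],[-115,-145,0,0,0,-0.15],[-154,-194,0,0,0,-0.207],[-193,-243,0,0,0,-0.207]]' 0; python3 -c "
from h import *
go(.466,-.2935,.17,2.98)"
```

```text
time_s: 0.72
tool_pos: [0.2997, 0.2384, 0.2391]
tcp_rot: [-3.141, 0.0, 2.981]
wrist_force: [1.3, -0.2, -0.3]
gripper_width: 0.0854
pos [0.2997 0.2384 0.2391] rpy [-3.141  0.     2.981] F [ 1.3 -0.2 -0.3] t 0.725 
shift [-249.1 -498.5   69.3] turn [-0.     0.     0.001]
```

```bash
python3 -m pendant '[[-28,-55,8,0,0,0],[-56,-110,15,0,0,0],[-83,-165,23,0,0,0],[-111,-220,31,0,0,0],[-138,-275,38,0,0,0]]';python3 -m pendant '[[-28,-55,8,0,0,0],[-56,-110,15,0,0,0],[-83,-165,23,0,0,0],[-111,-220,31,0,0,0],[-111,-220,31,0,0,0]]'; python3 - <<'E'
from h import *
go(.466,-.2935,.17,2.98)
c=get_calibration("wrist");im=capture("wrist");cv2.imwrite("pics/w1.png",im[:,:,::-1]);print(c)
E
```

```text
time_s: 1.35
tool_pos: [0.3916, -0.0553, 0.201]
tcp_rot: [3.141, 0.0, 2.979]
wrist_force: [1.3, 1.2, 0.7]
gripper_width: 0.0855
time_s: 1.98
tool_pos: [0.4661, -0.2917, 0.1687]
tcp_rot: [-3.142, -0.001, 2.976]
wrist_force: [-1.4, 0.3, -0.5]
gripper_width: 0.0849
pos [ 0.4661 -0.2917  0.1687] rpy [-3.142e+00 -1.000e-03  2.976e+00] F [-1.4  0.3 -0.5] t 1.975 
shift [-0.2 -1.8 -1.3] turn [-0.    -0.001 -0.004]
{'mtx': array([[309.70691629,   0.        , 325.24385619],
       [  0.        , 309.70691629, 200.04308568],
       [  0.        ,   0.        ,   1.        ]]), 'world_from_camera': array([[ 1.63931854e-01, -9.46865880e-01, -2.76715290e-01,
         3.95397131e-01],
       [ 9.86471573e-01,  1.57228788e-01,  4.63998207e-02,
        -2.79680515e-01],
       [-4.26797418e-04, -2.80578176e-01,  9.59831081e-01,
         3.04027678e-01],
       [ 0.00000000e+00,  0.00000000e+00,  0.00000000e+00,
         1.00000000e+00]])}
```

View pics/w1.png

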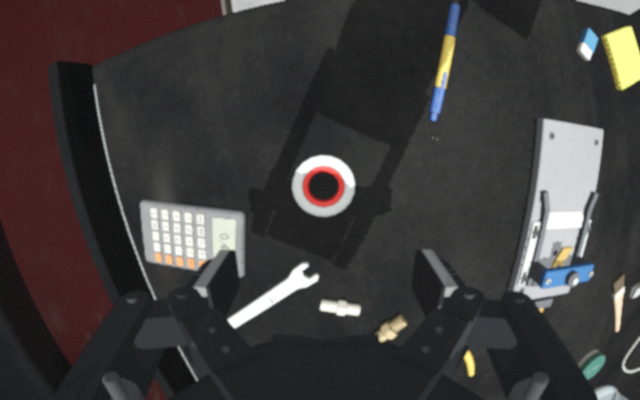

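The wrist view shows the ring at (323,186), clear between the open fingers. The calculator is left of it, and the fixture is at the right around (560,210).

```bash
python3 - <<'E'
from h import *
im=cv2.imread("pics/w1.png")[:,:,::-1].copy();h=cv2.cvtColor(im,cv2.COLOR_RGB2HSV)
w=blob((h[...,2]>110)&(h[...,1]<70),(323,186),400)
cn=max(cv2.findContours(w.astype(np.uint8),0,1)[0],key=len)
P=onplane("wrist",cn[:,0],0.009).astype(np.float32);print(cv2.minEnclosingCircle(P),P.min(0),P.max(0))
P=onplane("wrist",np.argwhere(red(im)[150:220,290:360])[:,::-1]+[290,150],.009);print("bead",P.mean(0))
print(onplane("wrist",[(540,119),(604,128),(513,291)],.018))
E
```

```text
((0.464921772480011, -0.29119086265563965), 0.03186100348830223) [ 0.43352014 -0.32234728] [ 0.49657047 -0.25948015]
bead [ 0.4660561  -0.29155052]
[[ 0.4244087  -0.04554939]
 [ 0.44069976  0.07269445]
 [ 0.63461246 -0.07514581]]
```

```bash
python3 -m pendant '[[0.5,0,45,0,0,0],[0.5,0,90,0,0,0],[0.5,0,135,0,0,0],[0.5,0,148,0,0,0],[0.5,0,148,0,0,0]]' 0.15; python3 -m pendant '[[0,0,3,0,0,0],[0,0,6,0,0,0],[0,0,6,0,0,0]]'
```

```text
time_s: 2.65
tool_pos: [0.4651, -0.2874, 0.0225]
tcp_rot: [3.141, -0.001, 2.981]
wrist_force: [-0.4, 0.1, 0.0]
gripper_width: 0.0726
time_s: 3.02
tool_pos: [0.4653, -0.2884, 0.0168]
tcp_rot: [-3.141, 0.001, 2.98]
wrist_force: [-0.3, -0.3, 0.0]
gripper_width: 0.0728
```

```bash
python3 -m pendant '[[0,-3,0,0,0,0],[0,-3,2,0,0,0],[0,-3,4,0,0,0],[0,-3,6,0,0,0],[0,-3,6,0,0,0]]'; python3 -m pendant '[[0,0,1.5,0,0,0],[0,0,3,0,0,0],[0,0,3,0,0,0]]'
```

```text
time_s: 3.65
tool_pos: [0.4645, -0.291, 0.01]
tcp_rot: [3.141, -0.001, 2.98]
wrist_force: [0.6, -0.6, 0.5]
gripper_width: 0.0727
time_s: 4.03
tool_pos: [0.4646, -0.2911, 0.0071]
tcp_rot: [3.141, -0.0, 2.98]
wrist_force: [0.3, 0.3, 0.4]
gripper_width: 0.0723
```

```bash
python3 -m pendant '[[0,0,1,0,0,0],[0,0,2.5,0,0,0],[0,0,2.5,0,0,0]]'; python3 -m pendant '[[0,0,0,0,0,0],[0,0,0,0,0,0],[0,0,0,0,0,0],[0,0,0,0,0,0],[0,0,0,0,0,0]]' 0.5 25
```

```text
time_s: 4.4
tool_pos: [0.4646, -0.2911, 0.0046]
tcp_rot: [3.141, -0.0, 2.98]
wrist_force: [0.8, -0.1, -0.3]
gripper_width: 0.0724
time_s: 5.03
tool_pos: [0.4648, -0.2913, 0.0052]
tcp_rot: [-3.141, 0.0, 2.98]
wrist_force: [-2.4, 0.4, 4.9]
gripper_width: 0.0606
```

```bash
python3 -m pendant '[[0,0,-10,0,0,0],[0,0,-50,0,0,0],[0,0,-100,0,0,0],[0,0,-130,0,0,0],[0,0,-130,0,0,0]]';  python3 - <<'E'
from h import *
go(.476,.0047,.13,2.98)
E
```

```text
time_s: 5.65
tool_pos: [0.4659, -0.2919, 0.1373]
tcp_rot: [-3.139, 0.005, 2.98]
wrist_force: [-0.2, 0.2, -1.7]
gripper_width: 0.0604
pos [ 0.4659 -0.2919  0.1373] rpy [-3.139  0.005  2.98 ] F [-0.2  0.2 -1.7] t 5.65 
shift [ 37.9 294.4   6.4] turn [-0.002  0.005 -0.   ]
```

```bash
python3 -m pendant '[[6,45,0,0,0,0],[13,100,0,0,0,0],[20,160,0,0,0,0],[28,220,0,0,0,0],[35,270,0,0,0,0]]';python3 -m pendant '[[2,18,0,0,0,0],[3,24,0,0,0,0],[3,24,0,0,0,0]]'; python3 - <<'E'
from h import *
go(.476,.0047,.13,2.98)
im=capture("wrist");cv2.imwrite("pics/w2.png",im[:,:,::-1])
E
```

```text
time_s: 6.28
tool_pos: [0.4723, -0.0169, 0.1332]
tcp_rot: [3.142, -0.003, 2.98]
wrist_force: [-0.2, 0.3, -2.1]
gripper_width: 0.0606
time_s: 6.65
tool_pos: [0.474, 0.0049, 0.134]
tcp_rot: [-3.141, -0.002, 2.98]
wrist_force: [0.4, -0.0, -2.0]
gripper_width: 0.0606
pos [0.474  0.0049 0.134 ] rpy [-3.141e+00 -2.000e-03  2.980e+00] F [ 0.4 -0.  -2. ] t 6.65 
shift [-2.   0.1  4. ] turn [-0.    -0.002  0.   ]
```

View pics/w2.png

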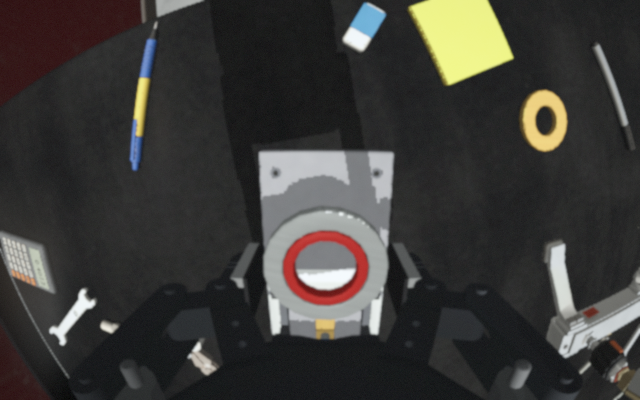

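The ring is held flat with its centre at (326,265). The plate's front corners are at (259,152) and (394,152), and the lip shows white through the bore.

```bash
python3 - <<'E'
from h import *
c=get_calibration("wrist")
P=onplane("wrist",[(259,152),(394,152),(261,200),(393,200),(275,173),(377,173)],.018,c);print(P.round(4))
L=P[1]-P[0];print("width",np.linalg.norm(L),"yaw",np.degrees(np.arctan2(-L[0],L[1])))
S1=P[2]-P[0];S2=P[3]-P[1];print([np.degrees(np.arctan2(s[1],s[0])) for s in(S1,S2)])
H=P[5]-P[4];print("holes",np.linalg.norm(H),np.degrees(np.arctan2(-H[0],H[1])))
a=-L[0]/np.linalg.norm(L);u=np.array([L[1],-L[0]])/np.linalg.norm(L);m=P[:2].mean(0);t=m+.042*u;print("front mid",m,"table",t)
for z in(.13,.135,.14,.145): print(z,onplane("wrist",[(326,265)],z,c))
E
```

```text
[[ 0.4263 -0.0432]
 [ 0.4441  0.0672]
 [ 0.4671 -0.0501]
 [ 0.4852  0.0618]
 [ 0.446  -0.0333]
 [ 0.4597  0.0507]]
width 0.11184592748574272 yaw -9.19522859711741
[np.float64(-9.644081198357503), np.float64(-7.476354822837393)]
holes 0.08512577456979063 -9.208153547519354
front mid [0.4352014  0.01200794] table [0.47666169 0.00529638]
0.13 [[0.47767555 0.00451602]]
0.135 [[0.4750164  0.00493824]]
0.14 [[0.47235724 0.00536046]]
0.145 [[0.46969809 0.00578269]]
```

```bash
python3 -m pendant '[[-2,0,40,0,0,0],[-2.5,0,80,0,0,0],[-2.5,0,100,0,0,0],[-2.5,0,106,0,0,0],[-2.5,0,106,0,0,0]]';python3 -m pendant '[[0,0,1,0,0,0],[0,0,2,0,0,0],[0,0,2,0,0,0]]'
```

```text
time_s: 7.32
tool_pos: [0.4773, 0.0041, 0.0289]
tcp_rot: [3.142, 0.0, 2.979]
wrist_force: [0.1, -0.5, -1.6]
gripper_width: 0.0609
time_s: 7.7
tool_pos: [0.4772, 0.0048, 0.0272]
tcp_rot: [3.141, 0.001, 2.98]
wrist_force: [0.4, -0.4, -1.8]
gripper_width: 0.0605
```

```bash
python3 -m pendant '[[0,0,1,0,0,0],[0,0,2,0,0,0],[0,0,2,0,0,0]]';python3 -m pendant '[[0,0,0.7,0,0,0],[0,0,1.4,0,0,0],[0,0,1.4,0,0,0]]'
```

```text
time_s: 8.07
tool_pos: [0.4769, 0.0048, 0.0247]
tcp_rot: [3.142, -0.0, 2.98]
wrist_force: [0.7, 0.1, -1.4]
gripper_width: 0.0607
time_s: 8.45
tool_pos: [0.477, 0.0047, 0.0233]
tcp_rot: [3.142, -0.0, 2.98]
wrist_force: [-0.4, 0.0, -1.7]
gripper_width: 0.0607
```

```bash
python3 -m pendant '[[0,0,0.7,0,0,0],[0,0,1,0,0,0],[0,0,1,0,0,0]]'
```

```text
time_s: 8.82
tool_pos: [0.477, 0.0047, 0.0232]
tcp_rot: [3.141, 0.0, 2.98]
wrist_force: [-3.9, 0.7, 7.4]
gripper_width: 0.0608
```

```bash
python3 -m pendant '[[0,0,-0.5,0,0,0],[0,0,-0.5,0,0,0],[0,0,-0.5,0,0,0],[0,0,-0.5,0,0,0]]' 0.12 ; python3 -m pendant '[[0,0,-15,0,0,0],[0,0,-50,0,0,0],[28,0,-50,0,0,0],[56,0,-50,0,0,0],[56,0,-50,0,0,0]]';  python3 - <<'E'
from h import *
go(.4767,.0053,.08,2.981)
im=capture("wrist");cv2.imwrite("pics/w3.png",im[:,:,::-1])
P=onplane("wrist",np.argwhere(red(im))[:,::-1],.027);print(len(P),np.median(P,0),P.min(0),P.max(0))
im=capture("top");
P=onplane("top",np.argwhere(red(im)[200:260,290:345])[:,::-1]+[290,200],.027);print(len(P),P.mean(0))
E
```

```text
time_s: 9.32
tool_pos: [0.477, 0.0047, 0.0228]
tcp_rot: [3.142, -0.0, 2.98]
wrist_force: [0.7, -0.4, 0.4]
gripper_width: 0.075
time_s: 9.95
tool_pos: [0.4196, 0.0139, 0.0728]
tcp_rot: [-3.141, -0.002, 2.98]
wrist_force: [0.2, -0.3, -0.9]
gripper_width: 0.0754
pos [0.4196 0.0139 0.0728] rpy [-3.141e+00 -2.000e-03  2.980e+00] F [ 0.2 -0.3 -0.9] t 9.95 
shift [-57.7   0.7  -7.3] turn [-0.    -0.002 -0.001]
1135 [0.48690105 0.00622242] [ 0.46112276 -0.01582508] [0.7440807  0.38336066]
0 [nan nan]<stdin>:6: RuntimeWarning: Mean of empty slice.
  ret = um.true_divide(
```

View pics/w3.png

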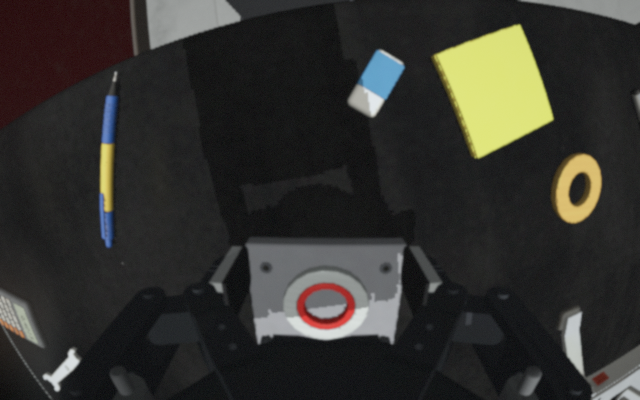

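The ring lies flat and free on the table at (326,306), well centred between the plate's edges. Next I estimate the nest position from the first top picture, using the blue bridge and the white lip.

```bash
python3 - <<'E'
from h import *
im=cv2.imread("pics/top0.png")[:,:,::-1].copy();h=cv2.cvtColor(im,cv2.COLOR_RGB2HSV)
t=np.array([.4767,.0053]);u=np.array([np.cos(-.1605),np.sin(-.1605)]);v=np.array([-u[1],u[0]])
def f(P): return np.c_[(P-t)@u,(P-t)@v]*1000
b=blob((h[...,0]>100)&(h[...,0]<125)&(h[...,1]>120)&(h[...,2]>60),(320,180),30);q=np.argwhere(b)[:,::-1]
F=f(onplane("top",q,.057));print("bridge",F.min(0),F.max(0),np.percentile(F,[5,50,95],axis=0).round(1))
w=blob((h[...,2]>190)&(h[...,1]<50),(318,206),20);q=np.argwhere(w)[:,::-1];F=f(onplane("top",q,.02));print("lip",len(q),np.percentile(F,[3,50,97],axis=0).round(1))
im=capture("wrist")
P=np.argwhere(red(im)[280:335,285:365])[:,::-1]+[285,280];print("bead",f(onplane("wrist",P,.027)).min(0),f(onplane("wrist",P,.027)).max(0))
cv2.imwrite("pics/crop.png",cv2.resize(cv2.imread("pics/top0.png")[140:265,265:365],None,fx=6,fy=4.8,interpolation=2)) 
E
```

```text
bridge [123.53079903 -41.08627891] [144.0995278   -6.34229159] [[124.5 -37.5]
 [132.4 -23.7]
 [143.1 -10.9]]
lip 45 [[ 50.7 -53.9]
 [ 68.  -50.4]
 [ 82.7 -45.3]]
bead [-16.31648112 -20.23324475] [22.55023238 19.69953565]
```

```bash
python3 -m pendant '[[0,0,0,0,0,0],[0,0,0,0,0,0],[0,0,0,0,0,0],[0,0,0,0,0,0]]' 0.77
```

```text
time_s: 10.6
tool_pos: [0.4218, 0.0137, 0.0728]
tcp_rot: [3.142, -0.0, 2.98]
wrist_force: [-0.4, 0.7, -0.5]
gripper_width: 0.0198
```

```bash
python3 -m pendant '[[0,0,30,0,0,0],[0,0,42,0,0,0],[0,0,42,0,0,0]]'; python3 -m pendant '[[-5,0,0,0,0,0],[-10,0,0,0,0,0],[-15,0,0,0,0,0],[-20,0,0,0,0,0],[-25,0,0,0,0,0]]'; python3 -m pendant '[[-4,0,0,0,0,0],[-8,0,0,0,0,0],[-12,0,0,0,0,0],[-16,0,0,0,0,0],[-20,0,0,0,0,0]]'
```

```text
time_s: 10.98
tool_pos: [0.4212, 0.0137, 0.0303]
tcp_rot: [-3.141, -0.002, 2.98]
wrist_force: [-0.1, -0.1, 0.5]
gripper_width: 0.0198
time_s: 11.6
tool_pos: [0.4463, 0.0097, 0.0309]
tcp_rot: [3.142, -0.001, 2.98]
wrist_force: [-1.0, -0.1, 0.9]
gripper_width: 0.0199
time_s: 12.22
tool_pos: [0.4664, 0.0065, 0.0309]
tcp_rot: [3.142, -0.0, 2.98]
wrist_force: [-0.6, 0.2, 0.4]
gripper_width: 0.0195
```

```bash
for i in 1 2; do :; done; python3 -m pendant '[[-4,0,0,0,0,0],[-8,0,0,0,0,0],[-12,0,0,0,0,0],[-16,0,0,0,0,0]]'; python3 -m pendant '[[-4,0,0,0,0,0],[-8,0,0,0,0,0],[-12,0,0,0,0,0]]';python3 - <<'E'
from h import *
im=capture("wrist");cv2.imwrite("pics/w4.png",im[:,:,::-1])
E
```

```text
time_s: 12.72
tool_pos: [0.4821, 0.0039, 0.0309]
tcp_rot: [3.142, -0.0, 2.98]
wrist_force: [-1.3, 0.1, 0.8]
gripper_width: 0.0197
time_s: 13.1
tool_pos: [0.4941, 0.0019, 0.0309]
tcp_rot: [3.141, 0.0, 2.98]
wrist_force: [-1.0, -0.6, 0.7]
gripper_width: 0.0193
```

View pics/w4.png

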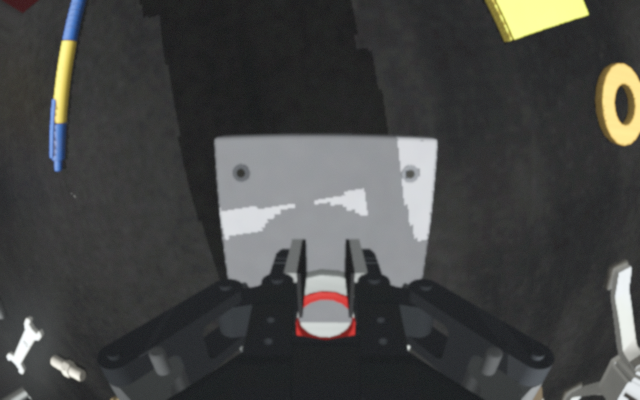

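The ring (seen between the fingers at about (326,305)) is centred and running straight into the rails. Viewed 6 so far. I continue slowly and watch the force.

```bash
python3 -m pendant '[[-3,0,0,0,0,0],[-6,0,0,0,0,0],[-9,0,0,0,0,0],[-12,0,0,0,0,0]]'; python3 -m pendant '[[-3,0,0,0,0,0],[-6,0,0,0,0,0],[-9,0,0,0,0,0],[-12,0,0,0,0,0]]'; python3 -m pendant '[[-3,0,0,0,0,0],[-6,0,0,0,0,0],[-9,0,0,0,0,0]]'
```

```text
time_s: 13.65
tool_pos: [0.5058, 0.0, 0.0309]
tcp_rot: [3.141, -0.0, 2.98]
wrist_force: [-1.4, 0.6, 0.5]
gripper_width: 0.0197
time_s: 14.15
tool_pos: [0.5162, -0.0018, 0.0307]
tcp_rot: [-3.141, -0.003, 2.98]
wrist_force: [-5.7, 1.2, 3.6]
gripper_width: 0.0195
time_s: 14.52
tool_pos: [0.5225, -0.003, 0.0304]
tcp_rot: [-3.141, -0.009, 2.98]
wrist_force: [-10.8, 2.4, 7.6]
gripper_width: 0.0194
```

```bash
python3 - <<'E'
from h import *
im=capture("scene");cv2.imwrite("pics/s5.png",cv2.resize(im[150:260,250:400,::-1],None,fx=5,fy=5,interpolation=cv2.INTER_CUBIC))
s=get_state();print(s["wrist_force"],s["ft_torque"])
E
```

```text
[-8.2470677  1.1004517  6.4024345] [0.26628812 1.50712453 0.01404525]
```

View pics/s5.png

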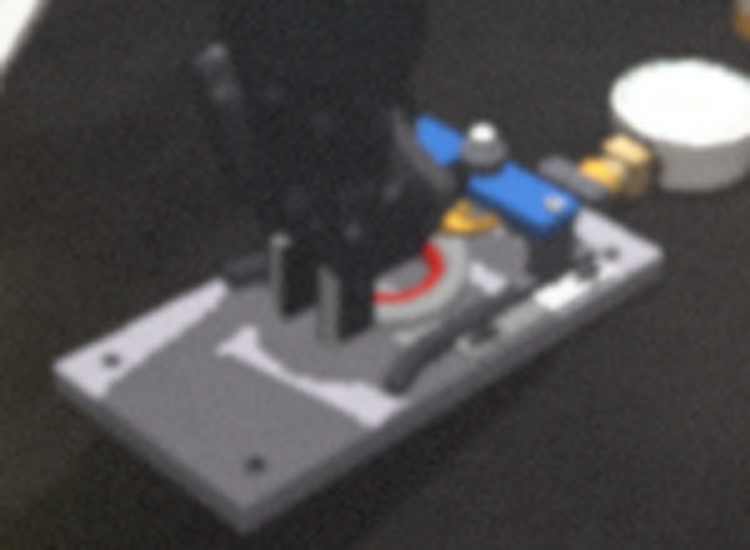

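The crop shows the ring on the lip at about (420,270), with its front just reaching the brass toe at (470,215) and the fingers behind it. That fits the toe being lifted with about 10 N. I continue in small steps.

```bash
python3 -m pendant '[[-1.5,0,0,0,0,0],[-3,0,0,0,0,0]]';python3 -c "
from h import *
go(.4767,.0053,.031,2.981)"
```

```text
time_s: 14.82
tool_pos: [0.5243, -0.0033, 0.0303]
tcp_rot: [-3.141, -0.011, 2.98]
wrist_force: [-12.3, 2.4, 8.1]
gripper_width: 0.0194
pos [ 0.5243 -0.0033  0.0303] rpy [-3.141 -0.011  2.98 ] F [-12.3   2.4   8.1] t 14.825 
shift [48.4  0.8 -0.1] turn [-0.001 -0.011 -0.001]
```

```bash
python3 -m pendant '[[3,0,0,0,0,0],[6,0,0,0,0,0],[6,0,-1.5,0,0,0],[6,0,-1.5,0,0,0]]';python3 -m pendant '[[-2,0,0,0,0,0],[-4,0,0,0,0,0],[-6,0,0,0,0,0],[-6,0,0,0,0,0]]'
```

```text
time_s: 15.32
tool_pos: [0.5242, -0.0029, 0.0327]
tcp_rot: [3.141, 0.002, 2.98]
wrist_force: [-0.1, 0.4, 0.0]
gripper_width: 0.0198
time_s: 15.82
tool_pos: [0.5296, -0.0039, 0.0323]
tcp_rot: [3.141, 0.0, 2.98]
wrist_force: [-0.1, -0.0, 0.2]
gripper_width: 0.0196
```

```bash
python3 - <<'E'
from h import *
im=capture("scene")[150:260,250:400,::-1];w=capture("wrist")[200:360,230:430,::-1]
a=cv2.resize(im,(600,440)[:2],interpolation=2)[:300];b=cv2.resize(w,(375,300));a=cv2.resize(im,(410,300),interpolation=2)
cv2.imwrite("pics/s6.png",np.hstack([a,b]))
E
```

```text
(no output)
```

View pics/s6.png

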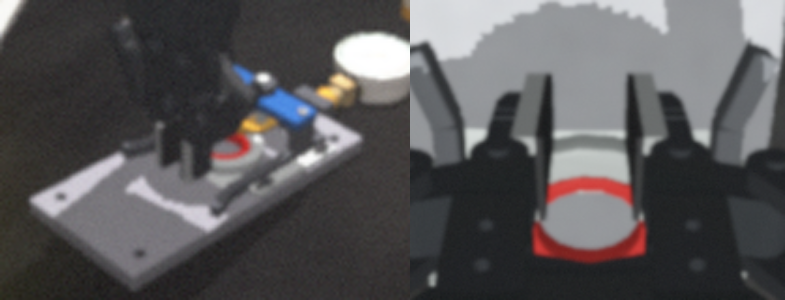

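The picture shows the ring on the lip, still cupped behind by the fingers and not jammed sideways. Its rear edge is at about (326,272) in the wrist view.

```bash
python3 - <<'E'
from h import *
t=np.array([.4767,.0053]);u=np.array([np.cos(-.1605),np.sin(-.1605)])
print("tcp xf",(get_state()["tool_pos"][:2]-t)@u*1000)
for z in(.026,.03,.033): print(z,(onplane("wrist",[(326,268),(326,272),(326,276),(326,295)],z)-t)@u*1000)
E
python3 -m pendant '[[-2,0,0,0,0,0],[-4,0,0,0,0,0],[-4,0,0,0,0,0]]'
```

```text
tcp xf 53.60147321181448
0.026 [60.07454229 62.48157466 64.92432484 77.06764555]
0.03 [57.86169521 60.20076564 62.57454541 74.37500266]
0.033 [56.20205989 58.49015889 60.81221085 72.35552049]
time_s: 16.3
tool_pos: [0.5326, -0.0044, 0.0322]
tcp_rot: [-3.142, -0.002, 2.98]
wrist_force: [-2.3, 0.2, -0.0]
gripper_width: 0.0196
```

```bash
python3 -m pendant '[[-2,0,0,0,0,0],[-4,0,0,0,0,0]]';python3 -m pendant '[[-2,0,0,0,0,0],[-4,0,0,0,0,0]]'
```

```text
time_s: 16.55
tool_pos: [0.5372, -0.0051, 0.0323]
tcp_rot: [3.142, -0.0, 2.98]
wrist_force: [-2.0, -0.2, -1.5]
gripper_width: 0.0194
time_s: 16.8
tool_pos: [0.5413, -0.0058, 0.0324]
tcp_rot: [3.141, 0.0, 2.98]
wrist_force: [-1.6, 0.4, -1.9]
gripper_width: 0.0195
```

```bash
python3 -m pendant '[[-1.5,0,0,0,0,0],[-3,0,0,0,0,0]]';python3 -m pendant '[[-1.5,0,0,0,0,0],[-3,0,0,0,0,0]]'
```

```text
time_s: 17.05
tool_pos: [0.5442, -0.0062, 0.0324]
tcp_rot: [3.142, -0.0, 2.98]
wrist_force: [-1.8, 0.5, -0.3]
gripper_width: 0.0199
time_s: 17.3
tool_pos: [0.5471, -0.0068, 0.0324]
tcp_rot: [3.142, -0.0, 2.98]
wrist_force: [-1.9, 1.2, -0.3]
gripper_width: 0.0198
```

```bash
python3 -m pendant '[[-1.5,0,0,0,0,0],[-2.5,0,0,0,0,0]]';python3 -m pendant '[[-1,0,0,0,0,0],[-2,0,0,0,0,0]]'
```

```text
time_s: 17.55
tool_pos: [0.5497, -0.0071, 0.0324]
tcp_rot: [3.142, 0.0, 2.98]
wrist_force: [-2.6, 0.4, 0.1]
gripper_width: 0.0195
time_s: 17.8
tool_pos: [0.5516, -0.0074, 0.0324]
tcp_rot: [3.141, -0.0, 2.98]
wrist_force: [-1.7, -0.1, -1.2]
gripper_width: 0.0196
```

```bash
python3 -m pendant '[[-1,0,0,0,0,0],[-2,0,0,0,0,0]]';python3 -m pendant '[[-1,0,0,0,0,0],[-2,0,0,0,0,0]]'
```

```text
time_s: 18.05
tool_pos: [0.5536, -0.0078, 0.0324]
tcp_rot: [3.141, 0.0, 2.98]
wrist_force: [-1.2, -1.0, -0.9]
gripper_width: 0.02
time_s: 18.3
tool_pos: [0.5551, -0.0081, 0.0323]
tcp_rot: [3.142, -0.001, 2.98]
wrist_force: [-3.3, 0.7, -0.6]
gripper_width: 0.0201
```

```bash
python3 -m pendant '[[-0.7,0,0,0,0,0],[-1.3,0,0,0,0,0]]'
```

```text
time_s: 18.55
tool_pos: [0.5553, -0.0081, 0.032]
tcp_rot: [-3.141, -0.003, 2.98]
wrist_force: [-5.7, 0.8, -0.2]
gripper_width: 0.0196
```

The arm now gains only 0.2 mm per 1.3 mm commanded at 5.7 N, which is the stop (or a snag). I back off and look.

```bash
python3 -m pendant '[[3,0,0,0,0,0],[15,0,-10,0,0,0],[40,0,-30,0,0,0],[70,0,-60,0,0,0],[70,0,-60,0,0,0]]'; python3 - <<'E'
from h import *
im=capture("scene")[140:250,270:400,::-1];w=capture("wrist")
cv2.imwrite("pics/w7.png",w[:,:,::-1])
a=cv2.resize(im,(390,330),interpolation=2);b=cv2.resize(w[240:380,240:410,::-1],(400,330),interpolation=2)
cv2.imwrite("pics/s7.png",np.hstack([a,b]))
E
```

```text
time_s: 19.18
tool_pos: [0.4877, 0.0032, 0.0952]
tcp_rot: [3.141, 0.006, 2.98]
wrist_force: [0.6, -0.4, -1.0]
gripper_width: 0.0194
```

View pics/s7.png

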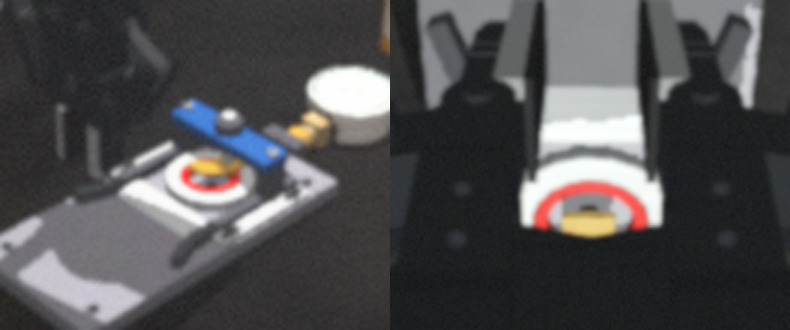

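The ring is under the foot: scene crop centre (213,178), the toe over its front and the bore centred at (590,205) in the wrist crop. Whether its rear has dropped is not clear, so I press lightly on the rear with shut fingers and feel the height.

```bash
python3 -m pendant '[[-30,0,0,0,0,0],[-60,0,0,0,0,0],[-77,0,0,0,0,0],[-77,0,25,0,0,0],[-77,0,47,0,0,0]]' 1 20; python3 -m pendant '[[0,0,3,0,0,0],[0,0,6,0,0,0],[0,0,6,0,0,0]]'
```

```text
time_s: 19.9
tool_pos: [0.5647, -0.0097, 0.0438]
tcp_rot: [3.142, 0.0, 2.98]
wrist_force: [0.1, 0.1, 0.5]
gripper_width: 0.0001
time_s: 20.27
tool_pos: [0.5643, -0.0094, 0.0399]
tcp_rot: [3.141, 0.001, 2.98]
wrist_force: [0.8, 0.2, -0.6]
gripper_width: -0.0002
```

```bash
for k in 1; do python3 -m pendant '[[0,0,1,0,0,0],[0,0,1,0,0,0]]'; done; python3 -m pendant '[[0,0,1,0,0,0],[0,0,1,0,0,0]]'; python3 -m pendant '[[0,0,1,0,0,0],[0,0,1,0,0,0]]'
```

```text
time_s: 20.52
tool_pos: [0.5638, -0.0094, 0.0388]
tcp_rot: [3.141, 0.001, 2.98]
wrist_force: [-0.1, -0.2, -0.2]
gripper_width: 0.0
time_s: 20.78
tool_pos: [0.5636, -0.0094, 0.0374]
tcp_rot: [3.142, 0.0, 2.98]
wrist_force: [-0.2, 0.4, -0.5]
gripper_width: 0.0003
time_s: 21.02
tool_pos: [0.5636, -0.0094, 0.0363]
tcp_rot: [3.142, -0.0, 2.98]
wrist_force: [-1.0, 0.1, -0.3]
gripper_width: 0.0004
```

```bash
python3 -m pendant '[[0,0,0.7,0,0,0],[0,0,0.7,0,0,0]]'; python3 -m pendant '[[0,0,0.7,0,0,0],[0,0,0.7,0,0,0]]'; python3 -m pendant '[[0,0,0.7,0,0,0],[0,0,0.7,0,0,0]]'
```

```text
time_s: 21.28
tool_pos: [0.5636, -0.0094, 0.0356]
tcp_rot: [3.142, -0.0, 2.98]
wrist_force: [0.5, -0.1, -0.6]
gripper_width: 0.0
time_s: 21.52
tool_pos: [0.5637, -0.0094, 0.0351]
tcp_rot: [3.141, 0.0, 2.98]
wrist_force: [0.1, -0.2, 1.8]
gripper_width: -0.0003
time_s: 21.78
tool_pos: [0.5637, -0.0094, 0.035]
tcp_rot: [3.141, 0.0, 2.98]
wrist_force: [-1.7, 0.4, 6.6]
gripper_width: -0.0
```

Hard contact came at TCP z = 0.035, so the tips are 9 mm over the floor. That is exactly the top of a seated ring; a hanging one would be 3 mm higher. I retract and take a last look.

```bash
python3 -m pendant '[[0,0,-20,0,0,0],[0,0,-60,0,0,0],[40,0,-80,0,0,0],[90,0,-110,0,0,0],[130,0,-130,0,0,0]]'; python3 -m pendant '[[20,0,0,0,0,0],[20,0,0,0,0,0],[20,0,0,0,0,0]]'; python3 - <<'E'
from h import *
c=get_calibration("wrist");w=capture("wrist");im=capture("scene");t0=np.array([.4767,.0053]);u=np.array([np.cos(-.1605),np.sin(-.1605)]);v=np.array([-u[1],u[0]])
m=red(w);m[:200]=0;m[:,:240]=0;m[:,420:]=0
P=onplane("wrist",np.argwhere(m)[:,::-1],.027,c)-t0;F=np.c_[P@u,P@v]*1000;print("bead",len(F),F.min(0),F.max(0))
a=cv2.resize(im[140:250,270:400,::-1],(390,330),interpolation=2);b=cv2.resize(w[200:360,230:424,::-1],(400,330),interpolation=2)
cv2.imwrite("pics/s8.png",np.hstack([a,b]))
for n in("scene",):
    h=cv2.cvtColor(im,cv2.COLOR_RGB2HSV)
    yel=blob((h[...,0]>12)&(h[...,0]<30)&(h[...,1]>80)&(h[...,2]>120),(199,200),40)
    print("brass",cv2.minEnclosingCircle(onplane(n,max(cv2.findContours(yel.astype(np.uint8),0,1)[0],key=len)[:,0],0.009).astype(np.float32)))
    print("weight diff",np.abs(im[205:240,404:424].astype(int)-cv2.imread("pics/scene0.png")[205:240,404:424,::-1]).mean())
    print(get_state()["tool_pos"])
E
```

```text
time_s: 22.4
tool_pos: [0.4337, 0.0117, 0.1652]
tcp_rot: [3.141, 0.001, 2.98]
wrist_force: [-0.0, -0.5, 0.3]
gripper_width: -0.0
time_s: 22.78
tool_pos: [0.4166, 0.0147, 0.1643]
tcp_rot: [3.141, 0.001, 2.98]
wrist_force: [-0.5, -0.0, 0.0]
gripper_width: 0.0
bead 32 [101.12497717  -7.27815502] [104.22897365   7.4062772 ]
brass ((0.4298437833786011, 0.23373380303382874), 0.03741484880447388)
weight diff 12.789047619047619
[0.41663729 0.01459437 0.16406226]
```

View pics/s8.png

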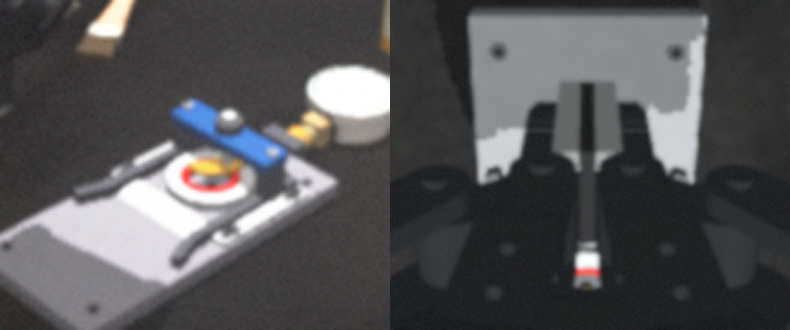

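The ring lies level in the seat under the foot (crop centre (213,178)), and the bridge is undisturbed. The weight patch's pixel difference is worth one check before handing in.

```bash
python3 - <<'E'
from h import *
im=capture("scene");o=cv2.imread("pics/scene0.png")[:,:,::-1].copy()
for x in(o,im):
    h=cv2.cvtColor(x,cv2.COLOR_RGB2HSV);b=blob((h[...,2]>120)&(h[...,1]<70),(414,226),30);q=np.argwhere(b);print("weight",q.mean(0),len(q))
    b=blob((h[...,0]>12)&(h[...,0]<30)&(h[...,1]>80)&(h[...,2]>120),(199,200),40);print("brass",np.argwhere(b).mean(0))
# ring outer contour in scene, at seated top height
h=cv2.cvtColor(im,cv2.COLOR_RGB2HSV)
t0=np.array([.4767,.0053]);u=np.array([np.cos(-.1605),np.sin(-.1605)]);v=np.array([-u[1],u[0]])
m=red(im);m[:180]=0;m[230:]=0;m[:,:320]=0;m[:,365:]=0
P=onplane("scene",np.argwhere(m)[:,::-1],.027)-t0;F=np.c_[P@u,P@v]*1000;print("bead",len(F),F.min(0),F.max(0))
s=get_state();print(s["time_s"],s["wrist_force"])
E
```

```text
weight [220.99424184 420.85796545] 521
brass [199.39211137 197.75406032]
weight [221.25178571 420.66071429] 560
brass [199.47334755 197.82515991]
bead 38 [101.16608954 -18.43879827] [133.32287992  15.1322492 ]
22.925 [ 0.56610811 -0.04470292 -0.16866479]
```

```bash
python3 -c "
from workcell import *
print(close_job())"
```

```text
the job is handed in; nothing more can be done
None
```

The steel ring with the red bead is in the seat under the presser foot. I handed the job in at about 23 s of the 54 s allowed.

I laid the ring flat on the loading table, let go, and pushed it with nearly closed fingers over the lip and under the foot. At the toe it snagged at about 12 N. I backed off, raised the fingers 1.5 mm, and it then crossed with 2–3 N. At the stop the arm ceased to advance at about 6 N, so I stopped pushing.

**Last checks:**
- **Seated height:** a light press of about 6 N on the ring's rear met hard contact 9 mm over the seat floor. That is the height of a seated ring; one hanging on the lip would be about 3 mm higher.
- **Ring position:** the bead measured 101–133 mm beyond the table point, which puts the ring's centre at about 117–119 mm. My estimate of the seat was about 117 mm, with up to 6 mm either way.
- **Brass ring and weight:** both are where they stood. A first pixel comparison at the weight showed a difference, but its position in the picture had moved by less than half a pixel.
- **Robot:** the gripper is clear of everything, with the wrist force near zero.

I did not measure the foot's lift directly.

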